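# Set out a dental case for milling

## Task

Set out the case round the black scan plate: stand the tan lower jaw model in the middle of the plate with its rounded front towards the plate's yellow mark, and set the blue upper jaw model on top of it, the two outlines matching, front over front. Lay the violet blank flat on the bench midway between the scan plate and the white firing tray, and the yellow blank flat on the bench midway between the scan plate and the green bur stand. Leave the bottle, the cup and the mouse alone.

Things in the scene. Friction and masses are not known exactly. Their poses are not given: they have to be found in the camera images.
- scan_plate: Black round plate with a dark grey top, 100 mm across, 12 mm high, fixed to the bench; a yellow mark lies on its rim and top at its -x side. Origin: centre of its underside, z up; x points away from the yellow mark. The firing tray and the bur stand lie on opposite sides of it, about along its +y and -y axis; which is on which side changes.
- firing_tray: White square ceramic tray, 60 x 60 mm, 12 mm high, with nine short white pins to 26 mm high, fixed to the bench; its centre is 210 to 230 mm from the scan plate's. Origin: centre of its underside, z up.
- bur_stand: Green block 70 mm (its x) by 44 mm (its y) by 26 mm high, holding eight small burs with coloured heads to 46 mm high, fixed to the bench; its centre is 210 to 230 mm from the scan plate's. Origin: centre of its underside, z up.
- lower_jaw: Tan lower jaw model, loose, its pale teeth on top. D shape 52 mm long (x), 54 wide (y), 26 high, 60 to 130 g: half-round front of radius 27, then flat parallel sides from x = 27 to 52. Origin: at underside level below the tip of the rounded front; x points to the flat back (middle at x = 26 mm), z up. Base 18 mm high, level-topped teeth 8 mm above it, set in 3 mm.
- upper_jaw: Blue upper jaw model, loose, teeth down, plain base on top. D shape 52 mm long (x), 54 wide (y), 26 high, 60 to 130 g: half-round front of radius 27, then flat parallel sides from x = 27 to 52. Origin: at underside level below the tip of the rounded front; x points to the flat back (middle at x = 26 mm), z up. Teeth 0 to 8 mm up, set in 3 mm, base above.
- violet_blank: Violet milling blank, loose: a block 44 mm (its x) by 22 mm (its y) by 20 mm high, 25 to 50 g, with a steel stub 12 mm thick and 10 mm long on its +x end. Origin: centre of the block's underside (the stub not counted), z up. Starts lying flat on the bench.
- yellow_blank: Yellow milling blank, loose: a block 44 mm (its x) by 22 mm (its y) by 20 mm high, 25 to 50 g, with a steel stub 12 mm thick and 10 mm long on its +x end. Origin: centre of the block's underside (the stub not counted), z up. Starts lying flat on the bench.
- resin_bottle: Bystander: amber bottle with black cap, 56 mm across, 130 mm high, loose. Origin: centre of its underside.
- cup: Bystander: red plastic cup, 68 mm across the rim, 75 mm high, loose. Origin: centre of its underside.
- mouse: Bystander: white computer mouse with a black wheel, 60 x 100 x 30 mm, loose. Origin: centre of its underside.
Not all that is in view belongs to the job. Of the things that look like the firing_tray, the largest one is meant.

How it is judged:
By the outcome, as a careful person would: the job done as asked, in the order asked, and still so for the second after the job is handed in, with the robot touching nothing.
It also fails if it takes over 109 s, if anything falls off the work surface, if the arm or the gripper's body presses on something with over 40 N, if the wrist force passes 120 N, or if a joint passes its speed limit or range.

## Robot

A 6-joint arm with a two-finger parallel gripper is mounted at the origin on the work surface. World frame = base frame: x ahead of the robot, y to its left, z up, the work surface at z = 0. Lengths are in m, angles in rad, forces in N, time in s.
With the tool pointing down it reaches from about 0.375 to 0.9 m from the base axis. Payload 3.1 kg.
Tool frame: the origin (TCP) lies at the very end of the fingers, on their centre line; the grasp point (between the pads) lies 19 mm behind it; z points along the fingers, y is the direction in which the jaws open and shut (so a half turn about z gives the same grasp; the last joint's range is limited). The gripper opens to 87 mm and grips with 3 to 60 N. Pads are 19 mm wide; open, the fingers measure 117 mm over their backs; the gripper's body (75 mm by 190 mm) begins 51 mm behind the grasp point.
Start: joints at [-1.383, 0.527, 1.433, -0, 1.181, -0.178], TCP at [0.224, -0.584, 0.223] pointing down, gripper open.
Joint ranges: [-3.08, 3.08], [-0.75, 2.2], [0.22, 2.44], [-1.43, 4.57], [0, 2.65], [-2.85, 2.85]. Speed limits (rad/s): [2.79, 2.79, 3.14, 3.14, 3.14, 3.14].

## Interface

Orientations are given as a unit quaternion [x, y, z, w].
In Python, from rig import robot gives the robot as it stands.
- The arm moves only by the tool arm_command, never from a script. Its argument "targets" is a list of rows, each a list of 5 numbers: the shift along the tool's x, y, z in cm, then the turn about the tool's z in rad, then the finger opening in cm, from 0 to 8.7. In form: [[dx, dy, dz, spin, hand], ...]. A call has 1 to 5 rows; each row is the pose to reach, as a shift and turn from the pose commanded when the call began, along the tool's axes at that moment; what a row does not reach only later rows make up. A row lasts 1/8 s, in which the tool goes at most 62.5 mm and 10.7 degrees, less where a joint would pass 70% of its speed; a pose out of reach is approached as far as the arm can. A call with a gripper value outside its range is refused whole. The fingers move at their own pace and stop on an object; "newtons" is the grip in N (left out, the last holds). Time passes only in rows, so rows that repeat a pose let the fingers close. It gives the time, the measured TCP pose, the force and the opening at its end, in the units of the state.
- robot.get_obs(): the state, without advancing time (a new reading comes with each control period).
- robot.camera(name): name is "side" or "top"; returns (picture, depth): 480x640x3 uint8, red, green, blue; 480x640 float32, m along the optical axis (not along the pixel's ray), 0 where there is no reading.
- robot.camera_model(name): a dict with "mtx" (3x3 intrinsics, pixels), "k1" (the pictures are not rectified: a ray, as slopes to the right and down, at radius r is drawn at 1 + k1 r^2 times it, then the intrinsics apply), "extrinsics" (4x4, takes a point from world to camera coordinates). Camera axes: x right, y up, looking along -z (the intrinsics and any distortion apply to the point x, -y, -z); pixel columns grow to the right and rows downward; lengths in m; the calibration is good to about 2 mm. A picture is of the moment at which its call begins. camera_model takes no time and is no camera call.
- robot.hand_in(): hands the job in, once; it reports no verdict.
The state is a dict: "time": time; "q": joint angles; "joint_velocities": joint speeds; "joint_torque": joint torques, N m; "position": TCP position; "tool_rot": TCP orientation; "ft_force": force on the tool from outside, world axes, zero at the start; "moment": the same for the moment, N m; "grip_width": finger opening in m.
Only numpy, scipy, OpenCV 4.12 (cv2) and the standard library are available. Lean on these libraries where they do the work, as an engineer would, in place of code of your own. Each camera call takes 0.05 s, during which the arm holds its last target.

## Working session

There is one attempt and no reset: what is moved stays moved. The work goes in short steps, Python scripts to look and compute and a tool call to move; the robot and the scene stay as the last step left them, time stands still between calls to the robot, and variables do not carry over. Pictures are saved under pics/ and viewed, and the job is handed in when it is done.

Besides the shell and the picture viewer there is one more tool, called after "Request:" as a command line: name --pt "numbers of a row" for each row, then --argument value for the rest. arm_command: Moves the arm, as the interface text tells. Its arguments: {"type":"object","properties":{"targets":{"type":"array","items":{"type":"array","items":{"type":"number"}}},"newtons":{"type":"number"}},"required":["targets"]}

```bash
ls; mkdir -p pics
python3 - <<'E'
from rig import robot
import cv2,numpy as np
print(robot.get_obs())
for n in("side","top"):
    p,d=robot.camera(n); np.savez(f"pics/{n}0.npz",p=p,d=d); cv2.imwrite(f"pics/{n}0.png",p[:,:,::-1]); print(n,robot.camera_model(n))
E
```

```text
pics
{'time': 0.0, 'q': array([-1.38346079e+00,  5.28472227e-01,  1.43389857e+00,  7.24849673e-06,
        1.18137022e+00, -1.78522121e-01]), 'joint_velocities': array([-6.13630643e-04,  1.02335502e-03,  5.63883712e-06, -1.54197067e-03,
       -1.64316177e-03,  1.41257782e-04]), 'joint_torque': array([-1.37062848e-04, -4.40046716e+01, -1.76591885e+01,  6.31449977e-02,
        5.82783530e-02, -1.60531031e-04]), 'position': array([ 0.2234735 , -0.58290676,  0.22156908]), 'tool_rot': array([ 9.83314810e-01,  1.81908850e-01, -1.38222758e-06, -1.07418960e-03]), 'ft_force': array([ 0.0941417 , -0.862147  ,  0.72998348]), 'moment': array([ 0.03245863, -0.02381617,  0.02183783]), 'grip_width': 0.0867870455391464}
side {'mtx': array([[577.18491542,   0.        , 330.06337797],
       [  0.        , 577.18491542, 241.9508859 ],
       [  0.        ,   0.        ,   1.        ]]), 'k1': -0.07501209232491717, 'extrinsics': array([[ 0.99830169, -0.05779893, -0.00728156, -0.59425311],
       [ 0.03551727,  0.50479377,  0.862509  , -0.07745627],
       [-0.04617641, -0.86130281,  0.50598934, -1.33752183],
       [ 0.        ,  0.        ,  0.        ,  1.        ]])}
top {'mtx': array([[449.63618147,   0.        , 320.54846779],
       [  0.        , 449.63618147, 247.53518691],
       [  0.        ,   0.        ,   1.        ]]), 'k1': 0.0015944810304478678, 'extrinsics': array([[ 0.00187296, -0.9999951 , -0.00250852,  0.01828912],
       [ 0.9965986 ,  0.00165991,  0.0823922 , -0.59780004],
       [-0.08238763, -0.0026543 ,  0.99659683, -1.13235322],
       [ 0.        ,  0.        ,  0.        ,  1.        ]])}
```

View pics/top0.png

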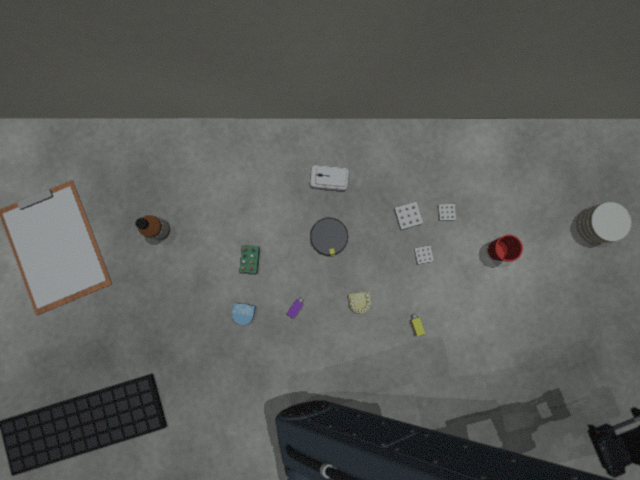

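View pics/side0.png

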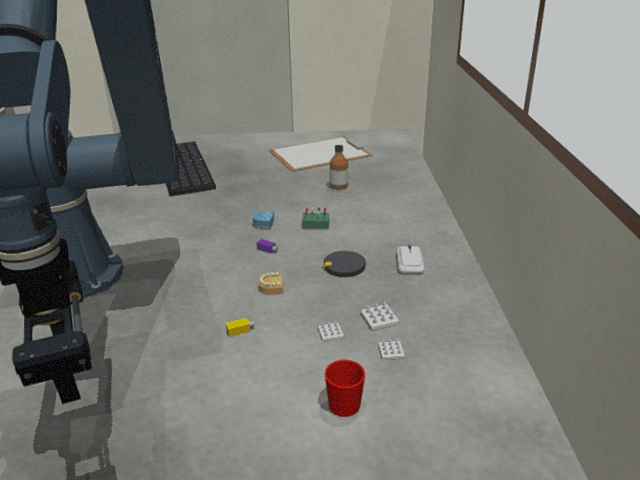

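The top view shows the scan plate at (329,237) with its mark at (332,251), and the largest tray at (408,215). The bur stand is at (249,260), blue jaw (243,314), violet blank (296,308), tan jaw (360,302), yellow blank (418,326). World +x is up in the image and +y is left. In the side view everything is unobstructed.

```bash
cat > h.py <<'E'
import numpy as np,cv2
from rig import robot
def rays(n,px):
    m=robot.camera_model(n);K=m["mtx"];k=m["k1"];E=m["extrinsics"]
    dist=np.array([k,0,0,0,0.])
    u=cv2.undistortPoints(np.asarray(px,float).reshape(-1,1,2),K,dist).reshape(-1,2)
    d=np.c_[u[:,0],-u[:,1],-np.ones(len(u))]@E[:3,:3]
    return -E[:3,:3].T@E[:3,3],d
def onz(n,px,z):
    c,d=rays(n,px); return c+d*((z-c[2])/d[:,2])[:,None]
def proj(n,X):
    m=robot.camera_model(n);E=m["extrinsics"];X=np.asarray(X,float).reshape(-1,3)
    c=X@E[:3,:3].T+E[:3,3]
    c=c*[1,-1,-1]
    return cv2.projectPoints(c,np.zeros(3),np.zeros(3),m["mtx"],np.array([m["k1"],0,0,0,0.]))[0].reshape(-1,2)
def shot(tag):
    o={}
    for n in("side","top"):
        p,d=robot.camera(n); np.savez(f"pics/{n}{tag}.npz",p=p,d=d); o[n]=(p,d)
    return o
def load(n,tag):
    z=np.load(f"pics/{n}{tag}.npz"); return z["p"],z["d"]
def crop(n,tag,x0,y0,w,h,s=None):
    p,_=load(n,tag); s=s or min(800/w,600/h)
    c=cv2.resize(p[y0:y0+h,x0:x0+w],None,fx=s,fy=s,interpolation=cv2.INTER_CUBIC)
    f=f"pics/c_{n}{tag}_{x0}_{y0}.png"; cv2.imwrite(f,c[:,:,::-1]); return f
E
python3 - <<'E'
from h import *
crop("top","0",220,190,230,160,3.4)
p,d=load("top","0"); hsv=cv2.cvtColor(p,cv2.COLOR_RGB2HSV)
for u,v in [(243,314),(296,308),(360,302),(418,326),(329,237),(332,251),(408,215),(249,260)]: print(u,v,hsv[v,u],p[v,u],d[v,u])
E
```

```text
243 314 [101  69 151] [110 136 151] 1.1385882
296 308 [136 144 138] [101  60 138] 1.1545619
360 302 [ 34  41 151] [148 151 127] 1.1511527
418 326 [ 32 127 154] [150 154  77] 1.1482947
329 237 [110  18  83] [77 79 83] 1.171189
332 251 [ 31 132 155] [152 155  75] 1.1688824
408 215 [ 18  13 100] [100  98  95] 1.174499
249 260 [ 74  93 101] [ 64 101  81] 1.1580049
```

View pics/c_top0_220_190.png

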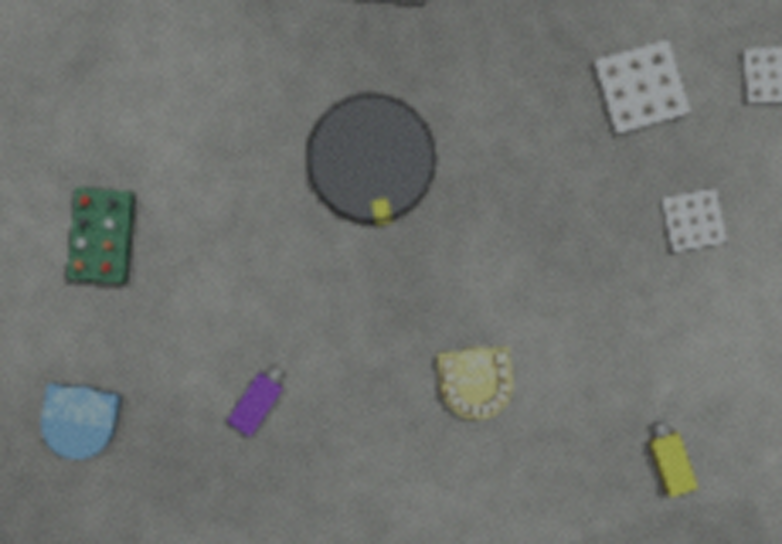

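```bash
cat >> h.py <<'E'
S=4
R={'blue':((95,60,60),(118,255,255)),'violet':((125,80,60),(150,255,255)),'yellow':((27,95,90),(36,255,255)),'tan':((15,25,95),(40,90,255)),'green':((60,50,40),(88,255,255))}
def mask(n,tag,col,roi):
    p,_=load(n,tag); x0,y0,w,h=roi
    c=cv2.resize(p[y0:y0+h,x0:x0+w],None,fx=S,fy=S,interpolation=cv2.INTER_LINEAR)
    hs=cv2.cvtColor(c,cv2.COLOR_RGB2HSV)
    m=cv2.inRange(hs,*R[col]) if isinstance(col,str) else col(c,hs)
    m=cv2.morphologyEx(m,cv2.MORPH_CLOSE,np.ones((9,9),np.uint8))
    m=cv2.morphologyEx(m,cv2.MORPH_OPEN,np.ones((5,5),np.uint8))
    cs,_=cv2.findContours(m,cv2.RETR_EXTERNAL,cv2.CHAIN_APPROX_NONE)
    if not cs: return m,None
    k=max(cs,key=cv2.contourArea)[:,0].astype(float)
    return m,(k+0.5)/S-0.5+np.array([x0,y0])
def rect(pts):
    (c,s,a)=cv2.minAreaRect((pts[:,:2]*1000).astype(np.float32)); return np.array(c),s,a
def cen(P):
    M=cv2.moments((P[:,:2]*1000).astype(np.float32).reshape(-1,1,2)); return np.array([M['m10'],M['m01']])/M['m00']
E
python3 - <<'E'
from h import *
print('cam',rays('top',[[0,0]])[0],rays('side',[[0,0]])[0])
J=[('blue',(225,295,40,40),.013),('tan',(340,282,40,40),.013),('violet',(280,290,40,36),.010),('yellow',(400,305,40,40),.010),('green',(232,238,40,40),.013)]
J+=[('plate',(300,210,60,60),.012),('tray',(385,195,44,42),.012)]
for n,roi,z in J:
    col=n
    if n=='plate': col=lambda c,h:cv2.inRange(h,(0,0,0),(180,255,92))
    if n=='tray': col=lambda c,h:cv2.inRange(h,(0,0,122),(180,255,255))
    m,k=mask('top','0',col,roi); cv2.imwrite(f'pics/m_{n}.png',m)
    P=onz('top',k,z); print(n,'cen',cen(P).round(1),'rect',rect(P))
    if n in('blue','tan'):
        # back edge fit
        b=P[P[:,0]>P[:,0].max()-.012]; 
    if n=='plate':
        e=cv2.fitEllipse((P[:,:2]*1000).astype(np.float32));print(e)
m,k=mask('top','0','yellow',(322,243,20,16));P=onz('top',k,.012);print('mark',cen(P),rect(P))
for n in('violet','yellow'):
  pass
E
```

```text
cam [0.50244053 0.01627572 1.17779956] [ 0.53423297 -1.14725906  0.73925142]
blue cen [429.  219.1] rect (array([427.2144165 , 218.91653442]), (56.59054946899414, 54.05672073364258), 82.52427673339844)
tan cen [459.5 -81.6] rect (array([457.69085693, -82.266922  ]), (57.2119140625, 57.6472282409668), 7.999270915985107)
violet cen [441.   86.2] rect (array([441.11074829,  86.21548462]), (22.158065795898438, 45.065765380859375), 56.6618537902832)
yellow cen [ 396.7 -230.3] rect (array([ 397.15393066, -230.09896851]), (44.802825927734375, 22.80805778503418), 18.423416137695312)
green cen [567.7 204. ] rect (array([568.77490234, 204.38357544]), (45.84883499145508, 70.78946685791016), 85.45606994628906)
plate cen [629.7  -1.2] rect (array([628.23730469,  -1.93219376]), (104.84700012207031, 101.04917907714844), 0.09829534590244293)
((630.019775390625, -1.0906269550323486), (99.37577056884766, 103.3951187133789), 25.707347869873047)
tray cen [ 685.6 -212.1] rect (array([ 687.07751465, -215.00492859]), (62.143863677978516, 69.32505798339844), 16.317142486572266)
mark [588.15946858  -9.96044706] (array([587.83380127, -10.14360809]), (18.092327117919922, 11.969966888427734), 9.452315330505371)
```

Run:
```python
import cv2,numpy as np
L=[cv2.resize(cv2.imread(f'pics/m_{n}.png'),(190,190)) for n in['blue','tan','violet','yellow','green','plate','tray']]
L.append(L[0]*0);cv2.imwrite('pics/masks.png',np.vstack([np.hstack(L[:4]),np.hstack(L[4:])]))
```

```text
(no output)
```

View pics/masks.png

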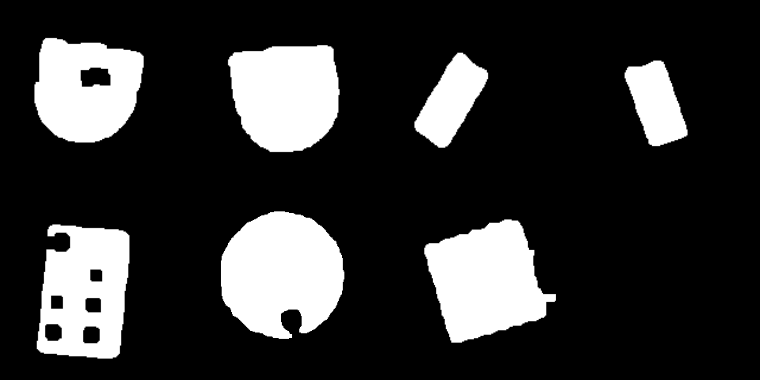

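```bash
cat >> h.py <<'E'
def rot(a): 
    c,s=np.cos(a),np.sin(a); return np.array([[c,-s],[s,c]])
def dshape(): 
    t=np.linspace(np.pi/2,3*np.pi/2,40)
    return np.r_[np.c_[27+27*np.cos(t),27*np.sin(t)],[[52,-27],[52,27]]]-[26,0]
def box(a,b): return np.array([[a,b],[-a,b],[-a,-b],[a,-b]])/2.
def circ(r):
    t=np.linspace(0,2*np.pi,60); return np.c_[r*np.cos(t),r*np.sin(t)]
def overlay(n,tag,items,roi,fn,s=None):
    x0,y0,w,h=roi; s=s or min(800/w,600/h)
    p,_=load(n,tag); c=cv2.resize(p[y0:y0+h,x0:x0+w],None,fx=s,fy=s,interpolation=cv2.INTER_CUBIC)[:,:,::-1].copy()
    for sh,ctr,yaw,zs in items:
        Q=(sh@rot(np.deg2rad(yaw)).T+ctr)/1000
        for z,colr in zip(zs,((0,255,255),(255,0,255))):
            q=proj(n,np.c_[Q,np.full(len(Q),z/1000)])
            q=((q-[x0,y0]+.5)*s)
            cv2.polylines(c,[np.round(q*16).astype(int).astype(np.int32)],True,colr,1,cv2.LINE_AA,4)
    cv2.imwrite(fn,c)
E
cat > it.py <<'E'
from h import *
D=dshape();B=box(44,22)
IT=[(D,(427.5,219),-8,(26,0)),(D,(458,-82),4,(26,0)),(B,(441,86.2),-33,(20,0)),(B,(397,-230),18.4,(20,0)),(box(70,44),(568.7,204.3),-4.5,(26,0)),(circ(50),(629.7,-1),0,(12,0)),(box(60,60),(686,-212.5),15.5,(12,0))]
E
python3 - <<'E'
from it import *
rs=[(225,295,40,40),(340,282,40,40),(280,290,40,40),(400,305,40,40),(232,238,40,40),(305,212,50,50),(385,195,44,44)]
for n in('top','side'):
    L=[]
    for i,r in zip(IT,rs):
        if n=='side':
            c=proj('side',[[i[1][0]/1000,i[1][1]/1000,.01]])[0]; r=(int(c[0])-25,int(c[1])-25,50,50)
        overlay(n,'0',[i],r,'pics/t.png',200/r[2]); L.append(cv2.imread('pics/t.png'))
    L=[cv2.resize(l,(200,200)) for l in L]+[np.zeros((200,200,3),np.uint8)]
    cv2.imwrite(f'pics/ov_{n}.png',np.vstack([np.hstack(L[:4]),np.hstack(L[4:])]))
E
```

```text
(no output)
```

View pics/ov_top.png

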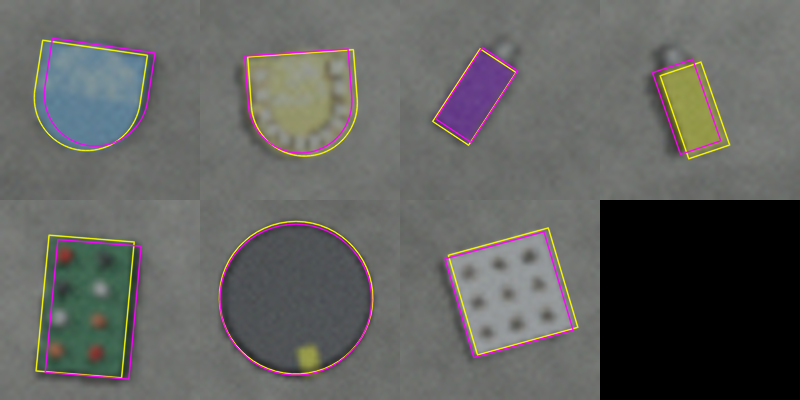

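View pics/ov_side.png

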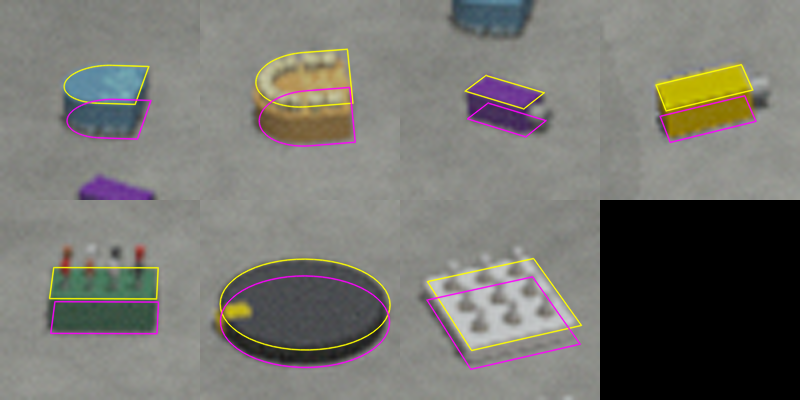

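The outlines fit in both views to about 1–2 mm: blue jaw (427.5,219) yaw −8°, tan (458,−82) yaw 4°, violet (441,86), yellow (397,−230), plate (629.7,−1) with yaw ≈12°, tray (686,−212.5), bur stand (569,204). Plate-to-tray (219 mm) and plate-to-stand (214 mm) distances agree with the spec. Next is the tan jaw.

```bash
cat >> h.py <<'E'
def go(x,y,z,phi):
    o=robot.get_obs(); q=o['tool_rot']; p=o['position']*1000
    a=2*np.arctan2(q[1],q[0]); X=np.array([np.cos(a),np.sin(a)]);Y=np.array([np.sin(a),-np.cos(a)])
    d=np.array([x,y])-p[:2]; sp=(a-np.deg2rad(phi)+np.pi/2)%np.pi-np.pi/2
    print('now',p.round(1),'phi',np.rad2deg(a).round(1),'tilt',q[2:].round(4),'t',round(o['time'],2),'F',o['ft_force'].round(1),'w',round(o['grip_width']*1000,1),'q6',o['q'][5].round(2),'q1',o['q'][0].round(2))
    print('row [%.2f,%.2f,%.2f,%.3f]'%(d@X/10,d@Y/10,(p[2]-z)/10,sp))
E
python3 -c "
from h import *
go(469,-81.2,100,4)"
```

```text
now [ 223.5 -583.   221.7] phi 21.0 tilt [-0.    -0.001] t 0.1 F [-0.  -1.1 -0.5] w 87.0 q6 -0.18 q1 -1.38
row [40.88,-38.08,12.17,0.296]
```

Request:
arm_command --pt "40.9 -38.1 12.2 0.296 8.7" --pt "40.9 -38.1 12.2 0.296 8.7" --pt "40.9 -38.1 12.2 0.296 8.7" --pt "40.9 -38.1 12.2 0.296 8.7" --pt "40.9 -38.1 12.2 0.296 8.7"

```text
time: 0.72
position: [0.3583, -0.3076, 0.1555]
tool_rot: [0.999, 0.034, 0.0, -0.0]
ft_force: [0.2, 0.2, 1.1]
grip_width: 0.0866
```

```bash
python3 -c "
from h import *
go(469,-81.2,100,4)"
```

```text
now [ 358.3 -307.6  155.5] phi 4.0 tilt [ 0.0001 -0.    ] t 0.72 F [0.2 0.2 1.1] w 86.6 q6 0.55 q1 -0.95
row [12.61,-21.83,5.55,-0.001]
```

Request:
arm_command --pt "12.6 -21.8 5.5 0 8.7" --pt "12.6 -21.8 5.5 0 8.7" --pt "12.6 -21.8 5.5 0 8.7" --pt "12.6 -21.8 5.5 0 8.7" --pt "12.6 -21.8 5.5 0 8.7"

```text
time: 1.35
position: [0.4683, -0.0794, 0.0999]
tool_rot: [0.999, 0.038, -0.001, -0.001]
ft_force: [-0.5, -0.6, 0.2]
grip_width: 0.0872
```

Run:
```python
from h import *
go(469,-81.2,100,4)
shot('1')
go(469,-81.2,5,4)
crop('side','1',200,200,160,120); crop('top','1',300,200,160,120)
```

```text
now [468.3 -79.4  99.9] phi 4.4 tilt [-0.0011 -0.0007] t 1.35 F [-0.5 -0.6  0.2] w 87.2 q6 1.09 q1 -0.4
row [0.06,0.19,-0.01,0.006]
now [468.2 -82.2 100.5] phi 4.2 tilt [-0.0005 -0.0001] t 1.45 F [-0.7 -0.4 -0.4] w 87.4 q6 1.09 q1 -0.41
row [0.08,-0.09,9.55,0.003]
```

View pics/c_side1_200_200.png

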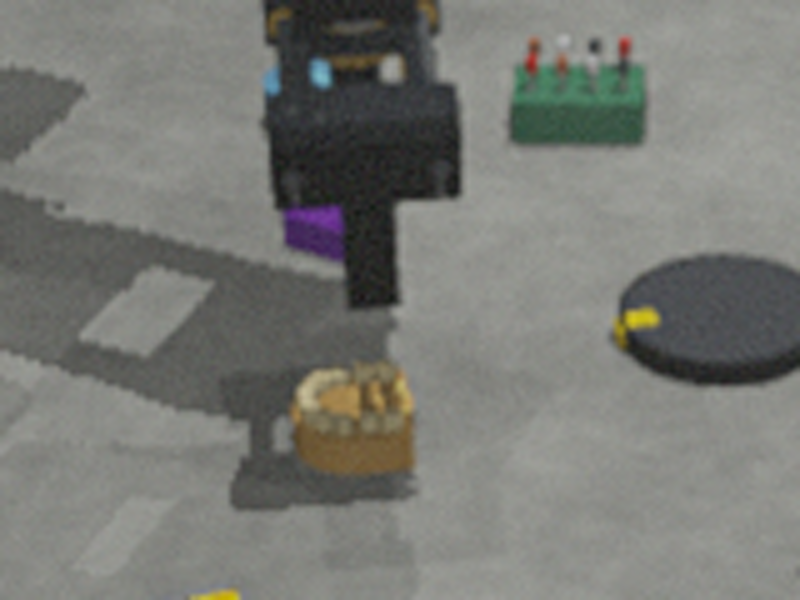

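The finger stands over the rear half of the tan jaw (side-crop px 372, jaw 295–412), as planned. I'll descend and grip.

Request:
arm_command --pt "0.1 0 5 0 8.7" --pt "0.1 0 8 0 8.7" --pt "0.1 0 9.6 0 8.7" --pt "0.1 0 9.6 0 8.7" --pt "0.1 0 9.6 0 8.7" --newtons 25

```text
time: 2.08
position: [0.4695, -0.0844, 0.0056]
tool_rot: [0.999, 0.034, 0.001, 0.0]
ft_force: [-0.0, -0.6, -0.4]
grip_width: 0.0874
```

Request:
arm_command --pt "0 0 0 0 4" --pt "0 0 0 0 4" --pt "0 0 0 0 4" --pt "0 0 0 0 4" --pt "0 0 0 0 4" --newtons 25

```text
time: 2.7
position: [0.4693, -0.0829, 0.0051]
tool_rot: [0.999, 0.035, 0.0, 0.0]
ft_force: [-0.5, 1.1, 2.8]
grip_width: 0.0539
```

Run:
```python
from h import *
shot('2')
go(629.7,-1,100,12)
crop('side','2',200,200,160,120)
```

```text
now [469.3 -82.9   5.1] phi 4.0 tilt [ 0.0001 -0.    ] t 2.8 F [-0.8  0.5  3.9] w 53.8 q6 1.09 q1 -0.41
row [16.57,-7.05,-9.49,-0.139]
```

View pics/c_side2_200_200.png

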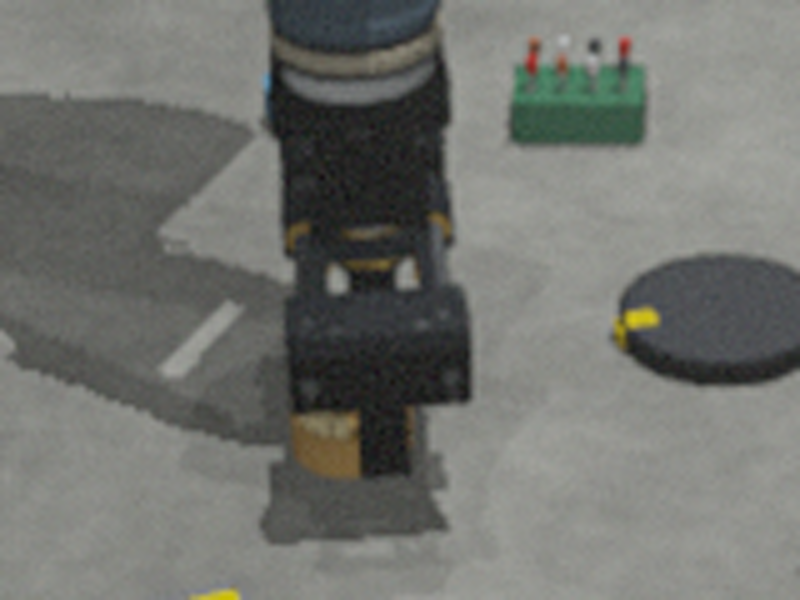

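The grip width is 53.9 mm, matching the jaw's 54. I'll lift, move, and set it on the plate.

Request:
arm_command --pt "0 0 -4 0 4" --pt "0 0 -9 0 4" --pt "5 -2 -9.5 -0.1 4" --pt "10 -4.5 -9.5 -0.139 4" --pt "15 -6.5 -9.5 -0.139 4"

```text
time: 3.42
position: [0.6154, -0.0067, 0.1001]
tool_rot: [0.995, 0.104, -0.0, 0.0]
ft_force: [0.6, -0.6, -1.0]
grip_width: 0.0541
```

Run:
```python
from h import *
go(641.5,1.4,60,12)
```

```text
now [615.4  -6.7 100.1] phi 12.0 tilt [-0.0001  0.0001] t 3.42 F [ 0.6 -0.6 -1. ] w 54.1 q6 1.17 q1 -0.19
row [2.72,-0.25,4.01,-0.000]
```

Request:
arm_command --pt "2.7 -0.2 2 0 4" --pt "2.7 -0.2 4 0 4" --pt "2.7 -0.2 4 0 4" --pt "2.7 -0.2 4 0 4"

```text
time: 3.92
position: [0.6388, -0.0007, 0.0597]
tool_rot: [0.995, 0.104, -0.001, -0.0]
ft_force: [-0.7, 0.1, -0.6]
grip_width: 0.0535
```

Run:
```python
from h import *
go(641.5,1.4,17.5,12)
shot('3')
go(641.5,1.4,17.5,12)
crop('side','3',270,190,160,120);crop('top','3',280,200,100,75)
```

```text
now [638.8  -0.7  59.7] phi 11.9 tilt [-0.0011 -0.0003] t 3.92 F [-0.7  0.1 -0.6] w 53.5 q6 1.19 q1 -0.18
row [0.30,-0.15,4.22,-0.002]
now [640.   -0.8  60.7] phi 11.9 tilt [0.0002 0.0001] t 4.03 F [-0.  -0.2 -0.5] w 53.9 q6 1.19 q1 -0.18
row [0.19,-0.18,4.32,-0.002]
```

View pics/c_side3_270_190.png

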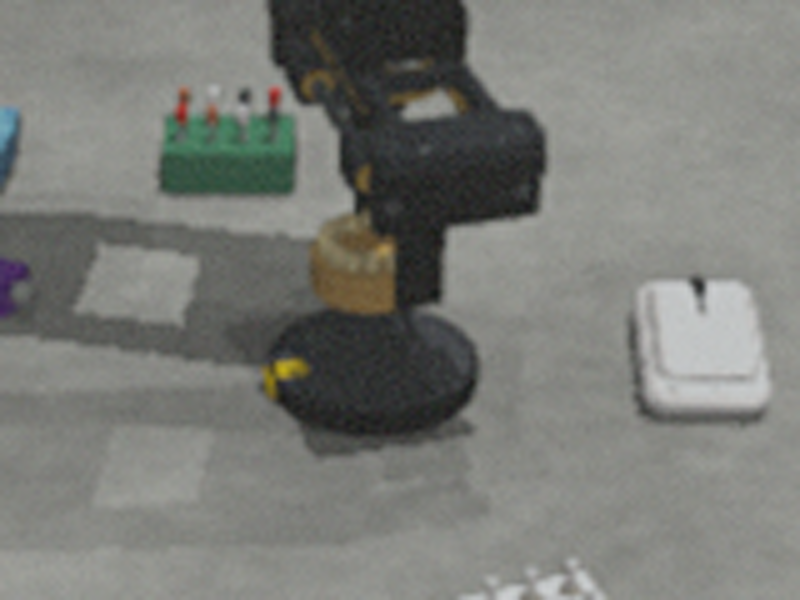

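View pics/c_top3_280_200.png

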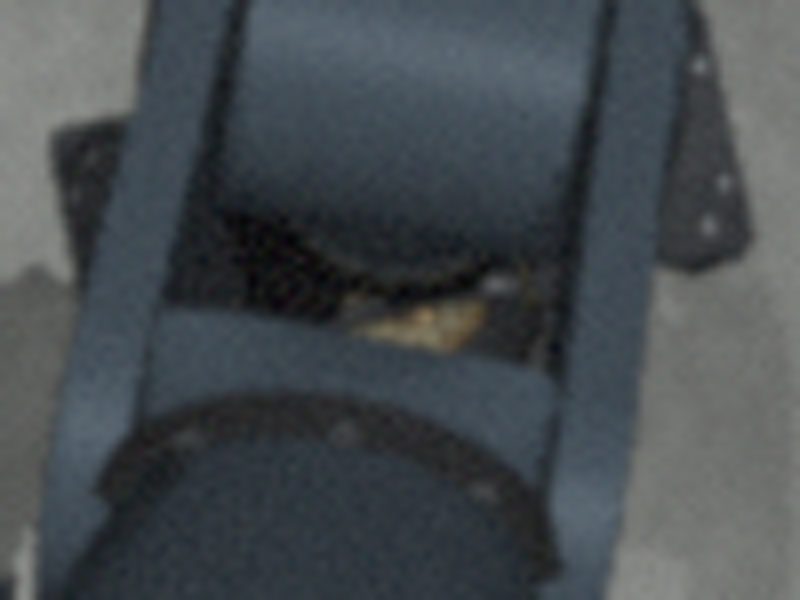

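Run:
```python
from h import *
overlay('side','3',[(dshape(),(627.8,-3.4),12,(81.6,55.6)),(circ(50),(629.7,-1),0,(12,0))],(300,210,80,60),'pics/o3.png')
```

```text
(no output)
```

View pics/o3.png

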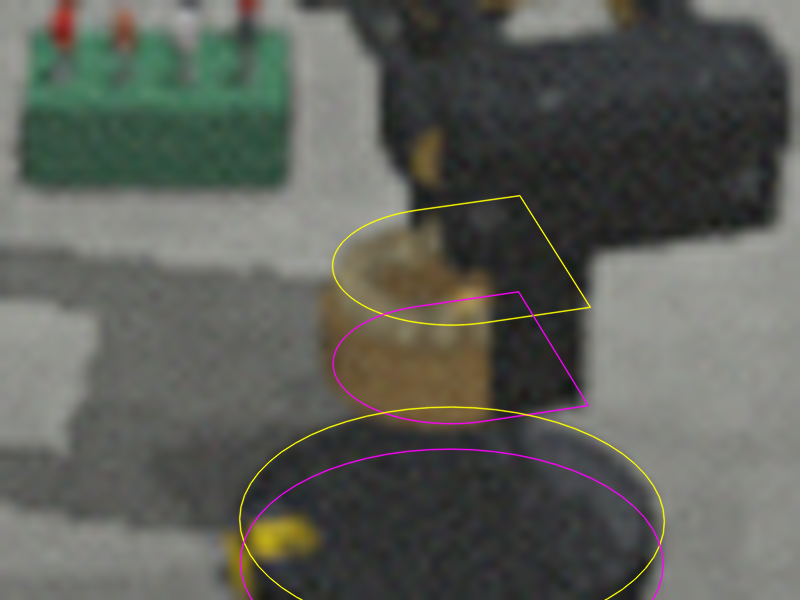

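The side view puts the jaw about 1.5 mm further towards −x relative to the plate than assumed. I'll correct for that and lower.

Run:
```python
from h import *
go(643,1.6,17.7,12)
```

```text
now [640.   -0.8  60.7] phi 11.9 tilt [0.0002 0.0001] t 4.03 F [-0.  -0.2 -0.5] w 53.9 q6 1.19 q1 -0.18
row [0.34,-0.17,4.30,-0.002]
```

Request:
arm_command --pt "0.3 -0.2 2 0 4" --pt "0.3 -0.2 3.6 0 4" --pt "0.3 -0.2 4.1 0 4" --pt "0.3 -0.2 4.2 0 4" --pt "0.3 -0.2 4.2 0 4"

```text
time: 4.65
position: [0.643, 0.0024, 0.0177]
tool_rot: [0.995, 0.104, 0.0, 0.0]
ft_force: [-0.6, -0.6, -0.4]
grip_width: 0.054
```

Run:
```python
from h import *
go(643,1.6,17.7,12)
shot('4')
go(643,1.6,17.7,12)
overlay('side','4',[(dshape(),(628.4,-1.1),12,(38,12)),(circ(50),(628.4,-1),0,(12,0))],(300,210,80,60),'pics/o4.png')
```

```text
now [643.    2.4  17.7] phi 12.0 tilt [0. 0.] t 4.65 F [-0.6 -0.6 -0.4] w 54.0 q6 1.19 q1 -0.17
row [-0.01,0.08,-0.00,-0.001]
now [643.1   2.4  18. ] phi 12.0 tilt [0.0002 0.0001] t 4.75 F [-0.2 -0.1 -0.5] w 54.0 q6 1.19 q1 -0.17
row [-0.02,0.07,0.03,-0.001]
```

View pics/o4.png

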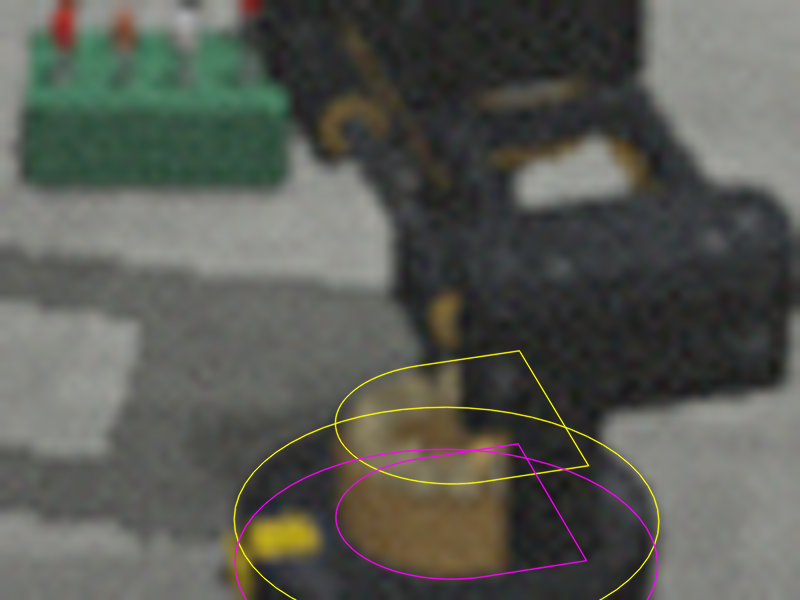

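The front matches the target outline. I'll nudge 0.7 mm, lower and release.

Request:
arm_command --pt "0 0.1 0.1 0 4" --pt "0 0.1 0.1 0 5.8" --pt "0 0.1 0.1 0 7" --pt "0 0.1 0.1 0 7.6" --pt "0 0.1 0.1 0 7.6"

```text
time: 5.38
position: [0.6431, 0.0014, 0.0169]
tool_rot: [0.995, 0.104, 0.0, 0.0]
ft_force: [0.3, 0.5, -0.8]
grip_width: 0.0743
```

Request:
arm_command --pt "0 0 -2 0 7.6" --pt "0 0 -6 0 7.6" --pt "0 0 -12 0 8.7" --pt "0 0 -15 0 8.7"

```text
time: 5.88
position: [0.6451, 0.0011, 0.1722]
tool_rot: [0.995, 0.104, 0.003, 0.001]
ft_force: [1.1, -0.2, -0.0]
grip_width: 0.0852
```

Run:
```python
from h import *
import math
t=math.radians(-8)
go(427.5+13*math.cos(t),219+13*math.sin(t),110,-8)
```

```text
now [645.1   1.1 172.2] phi 12.0 tilt [0.0035 0.001 ] t 5.88 F [ 1.1 -0.2 -0. ] w 85.2 q6 1.19 q1 -0.17
row [-15.55,-25.38,6.22,0.348]
```

Request:
arm_command --pt "-15.7 -25.4 4 0.348 8.7" --pt "-15.7 -25.4 4 0.348 8.7" --pt "-15.7 -25.4 4 0.348 8.7" --pt "-15.7 -25.4 4 0.348 8.7" --pt "-15.7 -25.4 6.2 0.348 8.7"

```text
time: 6.5
position: [0.437, 0.2192, 0.1071]
tool_rot: [0.998, -0.069, 0.003, -0.001]
ft_force: [0.1, 0.7, -0.9]
grip_width: 0.0869
```

Run:
```python
from h import *
shot('5')
go(438.4,217.5,5,-8)
overlay('side','5',[(dshape(),(628.4,-1.1),12,(38,12)),(circ(50),(628.4,-1),0,(12,0))],(300,230,80,60),'pics/o5.png')
overlay('top','5',[(dshape(),(629.5,-1.1),12,(38,12)),(circ(50),(629.7,-1),0,(12,0))],(290,207,80,60),'pics/o5t.png')
crop('side','5',200,150,160,120)
```

```text
now [430.  219.3 104. ] phi -7.7 tilt [-0.0042  0.0009] t 6.6 F [-0.5  0.1 -0.3] w 87.0 q6 1.94 q1 0.24
row [0.86,0.07,9.90,0.006]
```

View pics/o5.png

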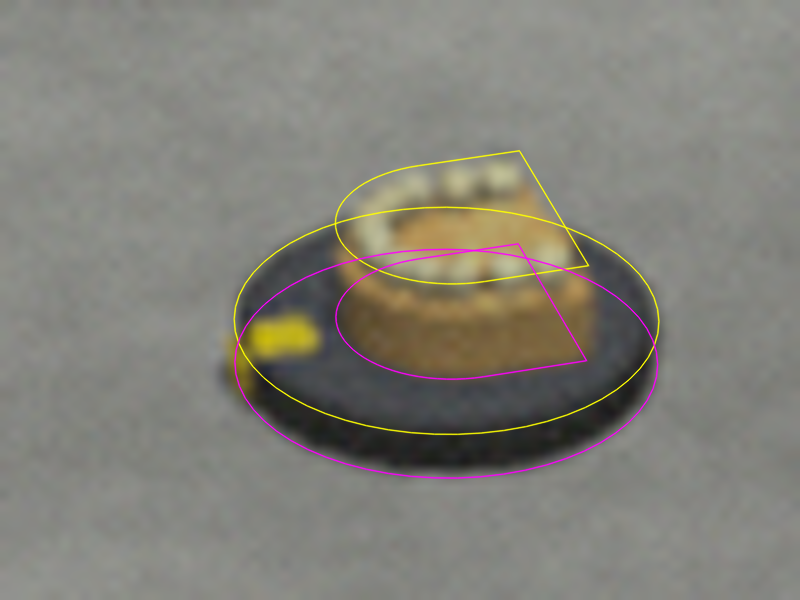

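View pics/o5t.png

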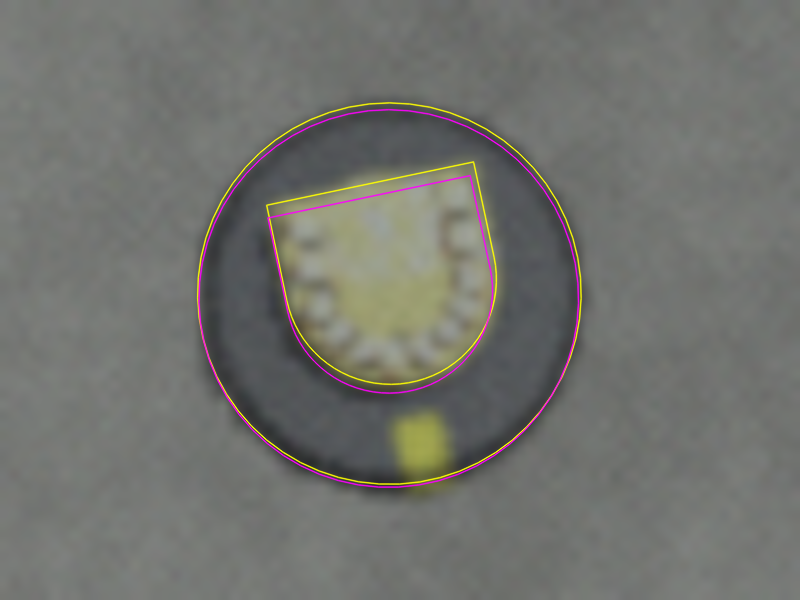

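View pics/c_side5_200_150.png

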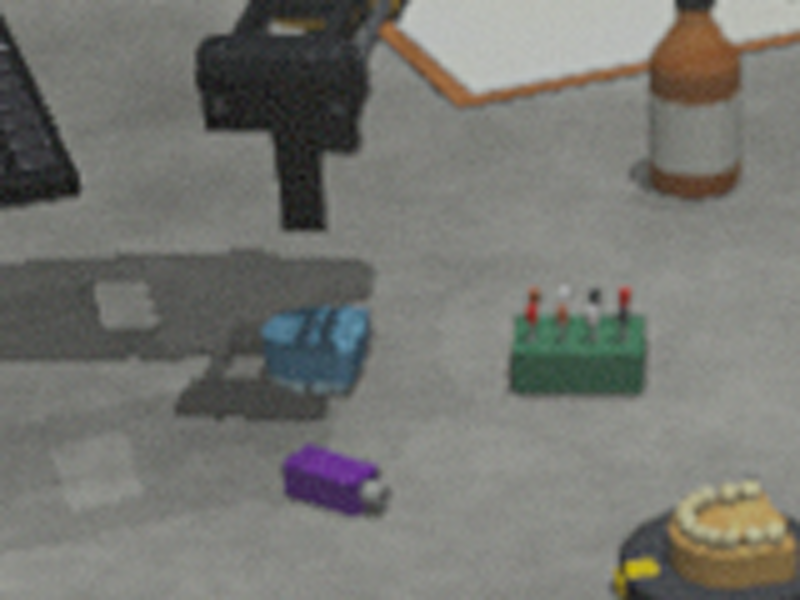

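The lower jaw stands centred with its front towards the mark. The arm hasn't settled yet, so I'll do a short hold and re-read.

Request:
arm_command --pt "0 0 0 0 8.7" --pt "0 0 0 0 8.7"

```text
time: 6.85
position: [0.4391, 0.217, 0.106]
tool_rot: [0.998, -0.07, 0.002, -0.0]
ft_force: [0.7, -0.1, -0.5]
grip_width: 0.0868
```

Run:
```python
from h import *
go(438.4,217.5,5,-8)
for n in['tan']:
    m,k=mask('top','5',n,(300,215,60,40)); P=onz('top',k,.025); print(cen(P),rect(P))
    cv2.imwrite('pics/m5.png',m)
m,k=mask('top','5',lambda c,h:cv2.inRange(h,(0,0,0),(180,255,92)),(300,210,60,60))
h=cv2.convexHull(k.astype(np.float32))[:,0]; P=onz('top',h,.012); print(cv2.fitEllipse((P[:,:2]*1000).astype(np.float32)),cv2.minEnclosingCircle((P[:,:2]*1000).astype(np.float32)))
m,k=mask('top','5','yellow',(322,243,20,16));P=onz('top',k,.012);print('mark',cen(P))
```

```text
now [439.1 217.  106. ] phi -8.0 tilt [ 0.0018 -0.0005] t 6.85 F [ 0.7 -0.1 -0.5] w 86.8 q6 1.94 q1 0.23
row [-0.08,-0.04,10.10,-0.001]
[633.90230812  -1.86367765] (array([632.08068848,  -2.16025543]), (56.32025146484375, 56.946903228759766), 12.788848876953125)
((628.20068359375, -1.3204196691513062), (101.95914459228516, 103.85420989990234), 71.5184097290039) ((628.54931640625, -1.2566025257110596), 52.31635665893555)
mark [587.85381085  -9.95301398]
```

View pics/m5.png

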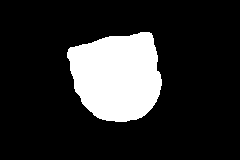

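The lower jaw is within about 2 mm of the plate centre, and its yaw is 12.8° against 12°. Now I'll descend on the blue jaw.

Request:
arm_command --pt "0 0 5 0 8.7" --pt "0 0 8 0 8.7" --pt "0 0 10.1 0 8.7" --pt "0 0 10.1 0 8.7" --pt "0 0 10.1 0 8.7"

```text
time: 7.48
position: [0.4383, 0.217, 0.0047]
tool_rot: [0.998, -0.07, 0.001, -0.0]
ft_force: [0.0, -0.0, 0.2]
grip_width: 0.0867
```

Request:
arm_command --pt "0 0 0 0 4" --pt "0 0 0 0 4" --pt "0 0 0 0 4" --pt "0 0 0 0 4" --pt "0 0 0 0 4" --newtons 25

```text
time: 8.1
position: [0.4369, 0.2174, 0.0041]
tool_rot: [0.998, -0.069, 0.0, -0.0]
ft_force: [0.4, 0.2, 2.6]
grip_width: 0.0537
```

Run:
```python
from h import *
shot('6')
go(643,1.6,110,12)
crop('side','6',200,150,160,120)
overlay('side','6',[(dshape(),(426.5,219),-8,(26,0))],(235,190,60,45),'pics/o6.png')
```

```text
now [436.9 217.4   4.1] phi -8.0 tilt [ 0.0001 -0.    ] t 8.2 F [0.1 0.1 3.6] w 53.5 q6 1.94 q1 0.23
row [23.40,18.52,-10.59,-0.349]
```

View pics/o6.png

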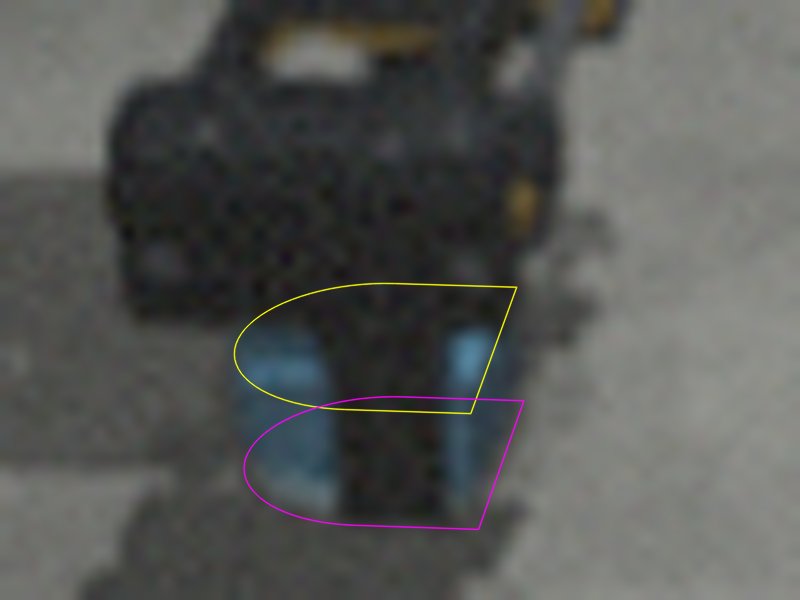

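The grip width is 53.5 mm. Measured the same way as for the tan jaw, the finger sits about 11.3 mm behind the blue middle (14 mm for tan), so the blue TCP goes 2.7 mm nearer the mark, at (640.5, 0.9).

Request:
arm_command --pt "0 0 -5 0 4" --pt "0 0 -11 0 4" --pt "6 4.8 -12 -0.15 4" --pt "11 9 -12 -0.3 4" --pt "15 12 -12 -0.349 4"

```text
time: 8.82
position: [0.5659, 0.0802, 0.1241]
tool_rot: [0.994, 0.106, 0.0, -0.0]
ft_force: [0.0, 0.8, -0.2]
grip_width: 0.0535
```

Run:
```python
from h import *
go(640.5,0.9,110,12)
```

```text
now [565.9  80.2 124.1] phi 12.2 tilt [ 0.0001 -0.0001] t 8.82 F [ 0.   0.8 -0.2] w 53.5 q6 1.3 q1 -0.05
row [5.62,9.32,1.41,0.003]
```

Request:
arm_command --pt "5.6 9.3 1 0 4" --pt "5.6 9.3 1.4 0 4" --pt "5.6 9.3 3 0 4" --pt "5.6 9.3 5 0 4" --pt "5.6 9.3 5 0 4"

```text
time: 9.45
position: [0.636, 0.0032, 0.0712]
tool_rot: [0.994, 0.105, -0.004, -0.001]
ft_force: [-0.4, 0.6, -0.0]
grip_width: 0.0539
```

Request:
arm_command --pt "0 0 0 0 4" --pt "0 0 0 0 4"

```text
time: 9.7
position: [0.6396, 0.0025, 0.0748]
tool_rot: [0.994, 0.105, 0.001, 0.0]
ft_force: [0.7, -0.1, -1.0]
grip_width: 0.0536
```

Run:
```python
from h import *
shot('7')
go(640.5,0.9,43,12)
crop('side','7',300,200,80,60)
```

```text
now [639.7   2.3  74.8] phi 12.0 tilt [0.0007 0.0002] t 9.8 F [-0.7 -0.4 -1.5] w 53.9 q6 1.19 q1 -0.17
row [0.05,0.16,3.18,0.001]
```

View pics/c_side7_300_200.png

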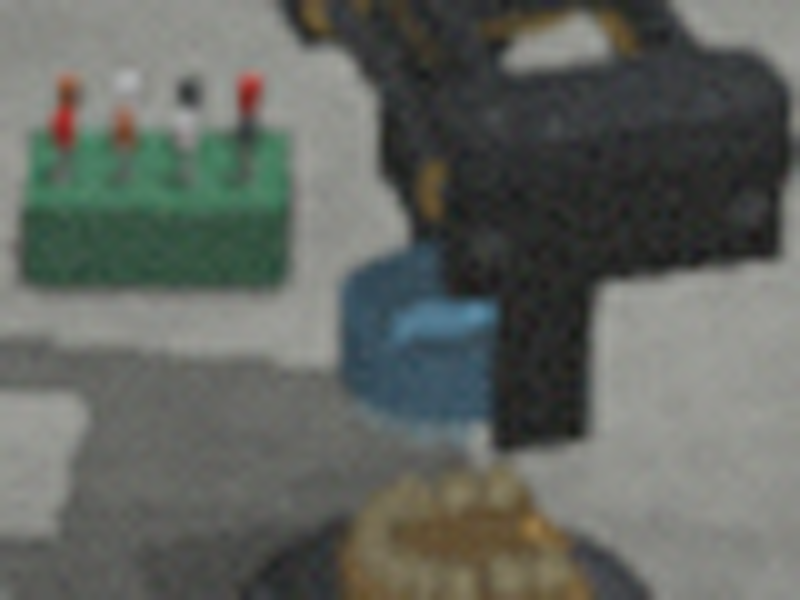

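The blue front edge (340) lies over the tan front (341). I'll lower gently.

Request:
arm_command --pt "0 0.2 1.5 0 4" --pt "0 0.2 2.7 0 4" --pt "0 0.2 3.1 0 4" --pt "0 0.2 3.1 0 4" --pt "0 0.2 3.1 0 4"

```text
time: 10.42
position: [0.6396, 0.0001, 0.0425]
tool_rot: [0.995, 0.105, -0.0, -0.0]
ft_force: [0.2, -0.6, -0.3]
grip_width: 0.0541
```

Run:
```python
from h import *
shot('8')
go(640.5,0.9,42,12)
crop('side','8',300,200,80,60)
```

```text
now [6.397e+02 1.000e-01 4.260e+01] phi 12.0 tilt [-0.0001 -0.    ] t 10.53 F [ 0.1 -0.2 -0.7] w 53.7 q6 1.19 q1 -0.17
row [0.10,-0.06,0.06,0.000]
```

View pics/c_side8_300_200.png

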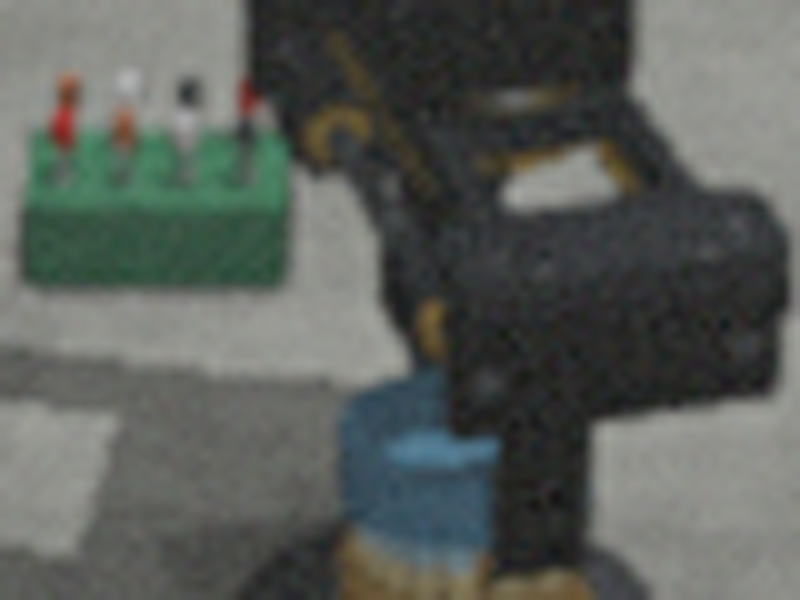

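Request:
arm_command --pt "0.05 -0.05 0 0 4" --pt "0.05 -0.05 0.06 0 4" --pt "0.05 -0.05 0.08 0 4" --pt "0.05 -0.05 0.08 0 4"

```text
time: 11.02
position: [0.6401, 0.0008, 0.0422]
tool_rot: [0.995, 0.105, 0.0, -0.0]
ft_force: [-0.2, 0.3, 0.2]
grip_width: 0.0535
```

Request:
arm_command --pt "0 0 0 0 5.8" --pt "0 0 0 0 6.5" --pt "0 0 0 0 7.5" --pt "0 0 0 0 7.6" --pt "0 0 0 0 7.6"

```text
time: 11.65
position: [0.6401, 0.0007, 0.0421]
tool_rot: [0.995, 0.105, 0.0, 0.0]
ft_force: [1.0, -0.8, -0.1]
grip_width: 0.0752
```

Request:
arm_command --pt "0 0 -2 0 7.6" --pt "0 0 -6 0 7.6" --pt "0 0 -12 0 8.7" --pt "0 0 -14 0 8.7" --pt "0 0 -14 0 8.7"

```text
time: 12.28
position: [0.6418, 0.0005, 0.1858]
tool_rot: [0.994, 0.105, 0.003, 0.001]
ft_force: [-0.5, -1.2, 0.2]
grip_width: 0.0862
```

Run:
```python
from h import *
go(440,86.2,110,-33)
```

```text
now [6.418e+02 5.000e-01 1.858e+02] phi 12.0 tilt [0.0033 0.0009] t 12.28 F [-0.5 -1.2  0.2] w 86.2 q6 1.19 q1 -0.17
row [-17.95,-12.59,7.58,0.786]
```

Request:
arm_command --pt "-18 -12.6 4 0.786 6" --pt "-18 -12.6 4 0.786 6" --pt "-18 -12.6 5 0.786 6" --pt "-18 -12.6 7.5 0.786 6" --pt "-18 -12.6 7.5 0.786 6"

```text
time: 12.9
position: [0.4307, 0.0876, 0.1047]
tool_rot: [0.959, -0.284, -0.006, 0.001]
ft_force: [0.2, 0.6, 0.1]
grip_width: 0.0603
```

Request:
arm_command --pt "0 0 0 0 6" --pt "0 0 0 0 6"

```text
time: 13.15
position: [0.44, 0.086, 0.1075]
tool_rot: [0.959, -0.284, 0.001, -0.0]
ft_force: [0.4, -0.1, -0.0]
grip_width: 0.0601
```

Run:
```python
from h import *
shot('9')
go(440,86.2,5,-33)
D=dshape()
overlay('side','9',[(D,(629.2,-1.1),12,(64,38)),(D,(629.2,-1.1),12,(38,12))],(300,210,80,60),'pics/o9.png')
overlay('top','9',[(D,(630,-1.1),12,(64,12))],(290,207,80,60),'pics/o9t.png')
crop('side','9',200,180,120,90)
```

```text
now [439.5  86.  107.6] phi -33.0 tilt [ 0.0012 -0.0003] t 13.25 F [-0.  -0.3 -0.4] w 60.1 q6 2.09 q1 -0.06
row [0.03,-0.04,10.26,-0.000]
```

View pics/o9.png

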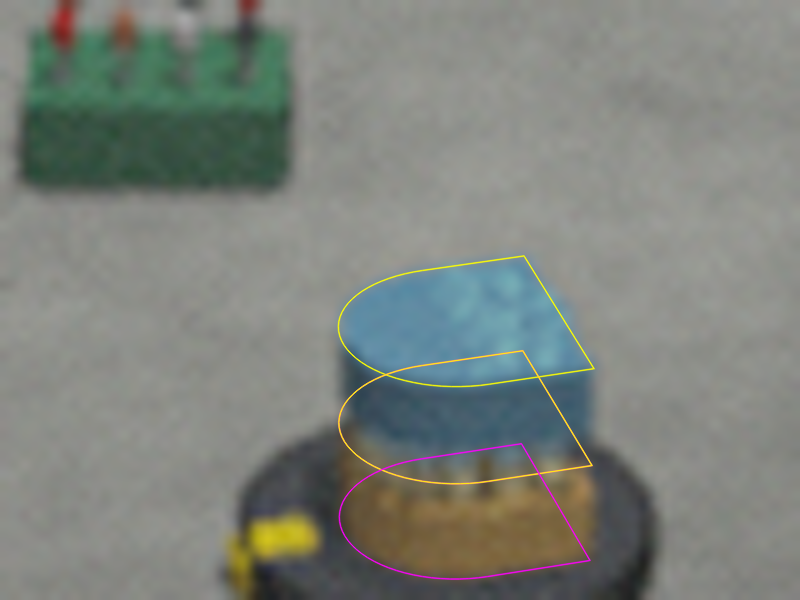

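View pics/o9t.png

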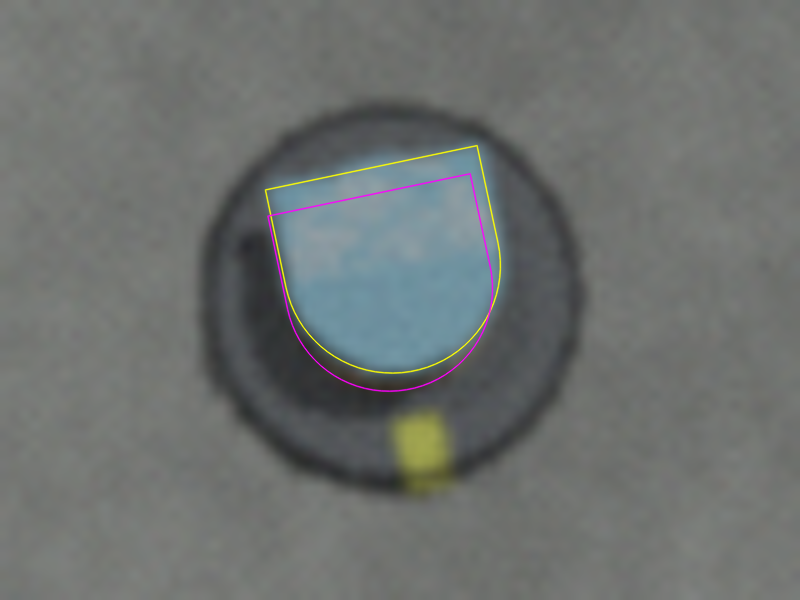

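View pics/c_side9_200_180.png

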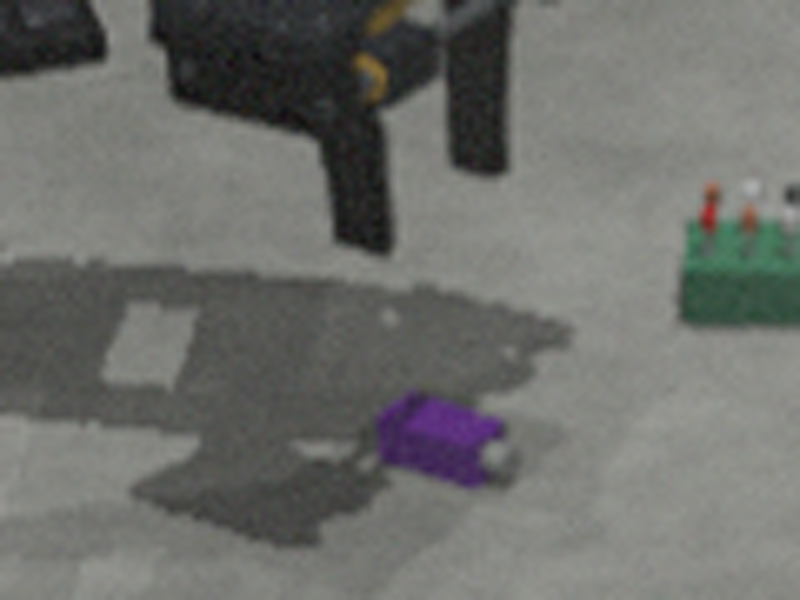

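The stack looks good: the blue outline sits over the tan, and both fit the expected outlines in both views. Next is the violet blank.

Request:
arm_command --pt "0 0 5 0 6" --pt "0 0 8 0 6" --pt "0 0 10.3 0 6" --pt "0 0 10.4 0 6" --pt "0 0 10.4 0 6"

```text
time: 13.88
position: [0.4386, 0.0863, 0.0036]
tool_rot: [0.959, -0.284, 0.001, -0.0]
ft_force: [-0.1, 0.3, -0.5]
grip_width: 0.0598
```

Request:
arm_command --pt "0 0 0 0 1" --pt "0 0 0 0 1" --pt "0 0 0 0 1" --pt "0 0 0 0 1" --pt "0 0 0 0 1" --newtons 20

```text
time: 14.5
position: [0.4379, 0.0865, 0.0032]
tool_rot: [0.959, -0.284, 0.0, -0.0]
ft_force: [-0.5, 0.1, 1.8]
grip_width: 0.0218
```

Request:
arm_command --pt "0 0 -4 0 1" --pt "0 0 -9 0 1" --pt "0 0 -14 0 1" --pt "0 0 -14 0 1"

```text
time: 15.0
position: [0.4402, 0.0865, 0.1462]
tool_rot: [0.959, -0.284, 0.004, -0.001]
ft_force: [1.2, 0.2, -0.9]
grip_width: 0.0217
```

Run:
```python
from h import *
go(657,-107,130,-20)
shot('10')
crop('side','10',200,130,120,90)
```

```text
now [440.2  86.5 146.2] phi -33.0 tilt [ 0.0042 -0.001 ] t 15.0 F [ 1.2  0.2 -0.9] w 21.7 q6 2.09 q1 -0.06
row [28.71,4.42,1.62,-0.227]
```

View pics/c_side10_200_130.png

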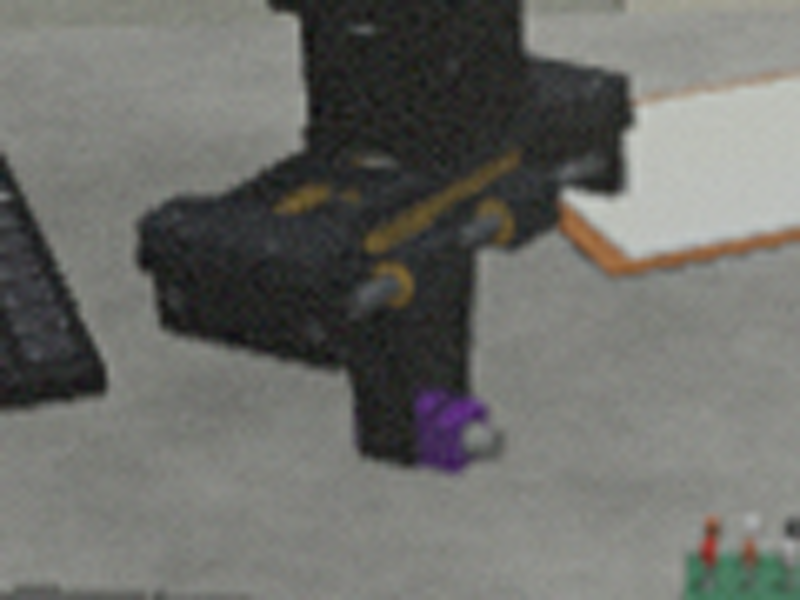

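The violet blank is held level at 21.7 mm. I'll turn the hand so the wide gripper body stays away from the stack when placing.

Run:
```python
from h import *
go(656.5,-108.9,140,70)
```

```text
now [437.5  86.5 143.2] phi -33.0 tilt [ 0.0003 -0.0001] t 15.1 F [-1.  -0.1 -0.4] w 21.9 q6 2.09 q1 -0.06
row [29.01,4.45,0.32,1.344]
```

Request:
arm_command --pt "29 4.5 0.3 -1.798 1" --pt "29 4.5 0.3 -1.798 1" --pt "29 4.5 0.3 -1.798 1" --pt "29 4.5 0.3 -1.798 1" --pt "29 4.5 0.3 -1.798 1"

```text
time: 15.72
position: [0.657, -0.1113, 0.1368]
tool_rot: [0.983, 0.182, -0.002, -0.001]
ft_force: [0.0, 0.2, 0.7]
grip_width: 0.0219
```

Run:
```python
from h import *
go(656.5,-108.9,140,70)
```

```text
now [ 657.  -111.3  136.8] phi 21.0 tilt [-0.0016 -0.0009] t 15.72 F [0.  0.2 0.7] w 21.9 q6 0.87 q1 -0.34
row [0.04,-0.24,-0.32,-0.856]
```

Request:
arm_command --pt "0.1 -0.2 0 -0.856 1" --pt "0.1 -0.2 0 -0.856 1" --pt "0.1 -0.2 0 -0.856 1" --pt "0.1 -0.2 3 -0.856 1" --pt "0.1 -0.2 7 -0.856 1"

```text
time: 16.35
position: [0.656, -0.1069, 0.0674]
tool_rot: [0.819, 0.573, -0.001, -0.001]
ft_force: [0.3, 0.3, -1.3]
grip_width: 0.0217
```

Request:
arm_command --pt "0 0 0 0 1" --pt "0 0 0 0 1"

```text
time: 16.6
position: [0.6565, -0.107, 0.0694]
tool_rot: [0.821, 0.571, -0.0, -0.001]
ft_force: [-1.2, 0.9, -0.9]
grip_width: 0.0216
```

Run:
```python
from h import *
shot('11')
go(656.5,-108.9,4,70)
crop('side','11',290,200,160,120)
B=box(44,22)
overlay('side','11',[(B,(657.2,-107),70,(85,65))],(330,210,80,60),'pics/o11.png')
```

```text
now [ 657.7 -107.4   71.2] phi 69.7 tilt [0.0007 0.0009] t 16.7 F [-1.  -0.6  1.1] w 21.4 q6 0.03 q1 -0.33
row [-0.19,-0.06,6.72,-0.005]
```

View pics/c_side11_290_200.png

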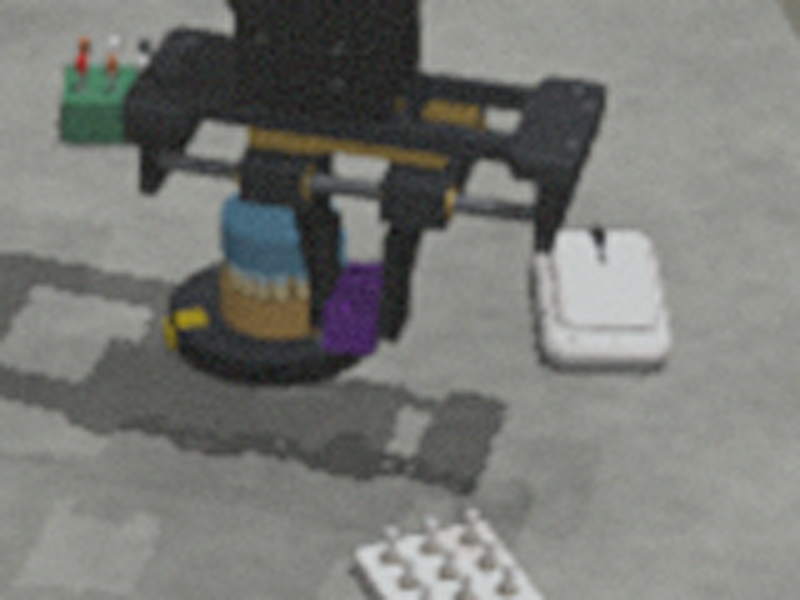

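View pics/o11.png

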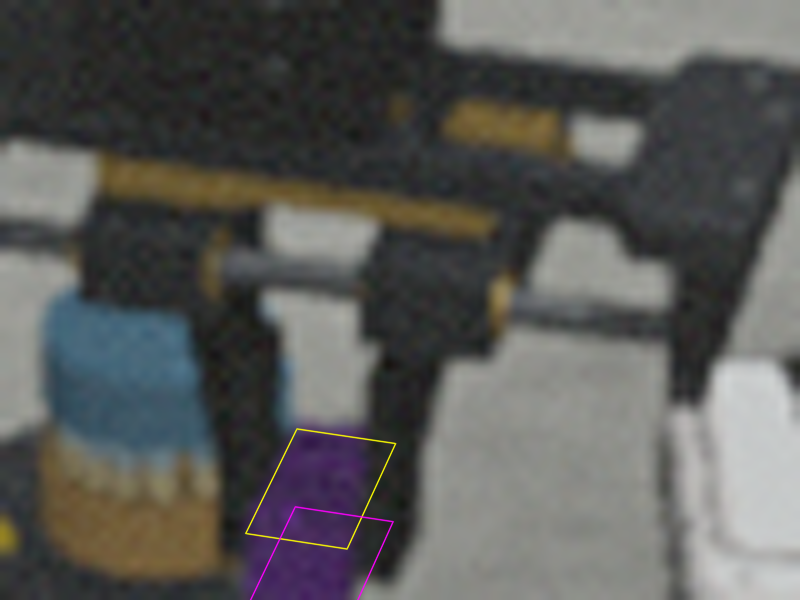

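Request:
arm_command --pt "-0.1 0 4 0 1" --pt "-0.1 0 6 0 1" --pt "-0.1 0 6.7 0 1" --pt "-0.1 0 6.7 0 1" --pt "-0.1 0 6.7 0 1"

```text
time: 17.32
position: [0.6571, -0.1082, 0.004]
tool_rot: [0.82, 0.572, 0.001, 0.001]
ft_force: [-0.1, -0.4, -0.2]
grip_width: 0.022
```

Run:
```python
from h import *
go(656.5,-108,3.5,70)
```

```text
now [ 657.1 -108.2    4. ] phi 69.7 tilt [0.0006 0.0008] t 17.32 F [-0.1 -0.4 -0.2] w 22.0 q6 0.02 q1 -0.33
row [-0.00,-0.07,0.05,-0.004]
```

Request:
arm_command --pt "0 0 0.08 0 1" --pt "0 0 0.08 0 1" --pt "0 0 0.08 0 3" --pt "0 0 0.08 0 4.5" --pt "0 0 0.08 0 4.5"

```text
time: 17.95
position: [0.6561, -0.1079, 0.0021]
tool_rot: [0.82, 0.572, -0.0, -0.0]
ft_force: [-1.1, -0.4, 0.3]
grip_width: 0.0409
```

Request:
arm_command --pt "0 0 -2 0 4.5" --pt "0 0 -6 0 4.5" --pt "0 0 -12 0 6" --pt "0 0 -16 0 6" --pt "0 0 -16 0 6"

```text
time: 18.58
position: [0.6594, -0.1089, 0.1685]
tool_rot: [0.82, 0.572, 0.003, 0.004]
ft_force: [-0.1, -0.7, -0.8]
grip_width: 0.0592
```

Run:
```python
from h import *
go(397,-230,110,18.4)
```

```text
now [ 659.4 -108.9  168.5] phi 69.8 tilt [0.0033 0.0045] t 18.57 F [-0.1 -0.7 -0.8] w 59.2 q6 0.02 q1 -0.33
row [-20.44,-20.43,5.85,0.896]
```

Request:
arm_command --pt "-20.4 -20.4 4 0.896 6" --pt "-20.4 -20.4 4 0.896 6" --pt "-20.4 -20.4 4 0.896 6" --pt "-20.4 -20.4 5 0.896 6" --pt "-20.4 -20.4 5.8 0.896 6"

```text
time: 19.2
position: [0.3917, -0.2288, 0.1041]
tool_rot: [0.988, 0.157, -0.0, -0.0]
ft_force: [-0.0, -1.0, -0.7]
grip_width: 0.0599
```

Request:
arm_command --pt "0 0 0 0 6" --pt "0 0 0 0 6"

```text
time: 19.45
position: [0.3949, -0.229, 0.1044]
tool_rot: [0.987, 0.16, 0.0, 0.0]
ft_force: [-0.6, 0.4, -0.1]
grip_width: 0.06
```

Run:
```python
from h import *
shot('12')
go(396.5,-230,4,18.4)
crop('side','12',180,240,120,90)
B=box(44,22)
overlay('top','12',[(B,(657.2,-107),70,(20,0)),(circ(50),(629.7,-1),0,(12,0)),(box(60,60),(686,-212.5),15.5,(12,0))],(300,190,130,90),'pics/o12t.png')
overlay('side','12',[(B,(657.2,-107),70,(20,0)),(B,(657.2,-107),70,(20,0))],(320,240,80,60),'pics/o12.png')
m,k=mask('top','12','violet',(350,205,50,50));P=onz('top',k,.010);print('v',cen(P),rect(P))
```

```text
now [ 395.7 -228.9  104.7] phi 18.5 tilt [0.0006 0.0007] t 19.55 F [ 0.3  0.8 -0.2] w 59.9 q6 0.48 q1 -0.77
row [0.04,0.13,10.07,0.002]
v [ 659.00400471 -106.78069402] (array([ 659.11486816, -106.6835556 ]), (45.08208084106445, 24.11358642578125), 69.33939361572266)
```

View pics/o12t.png

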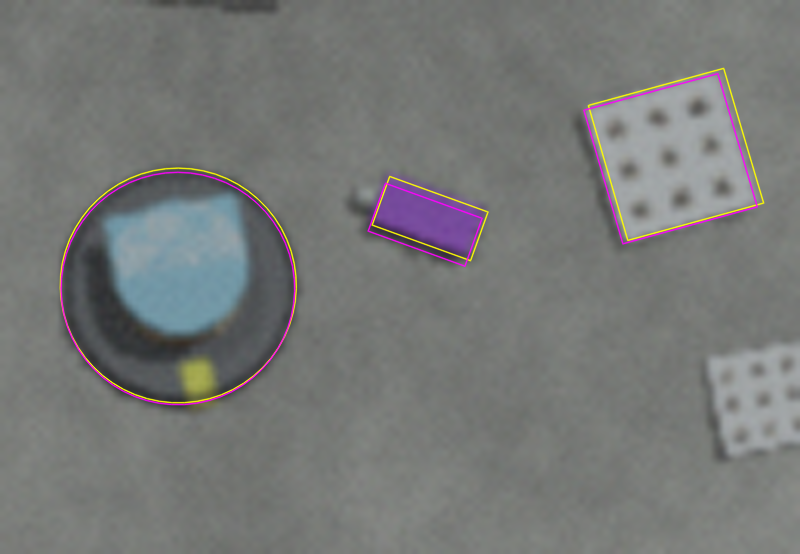

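View pics/o12.png

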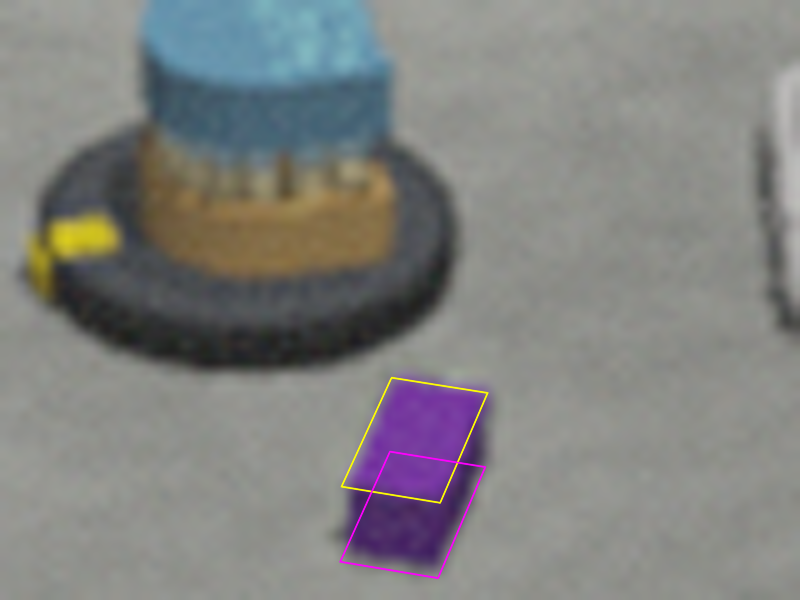

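View pics/c_side12_180_240.png

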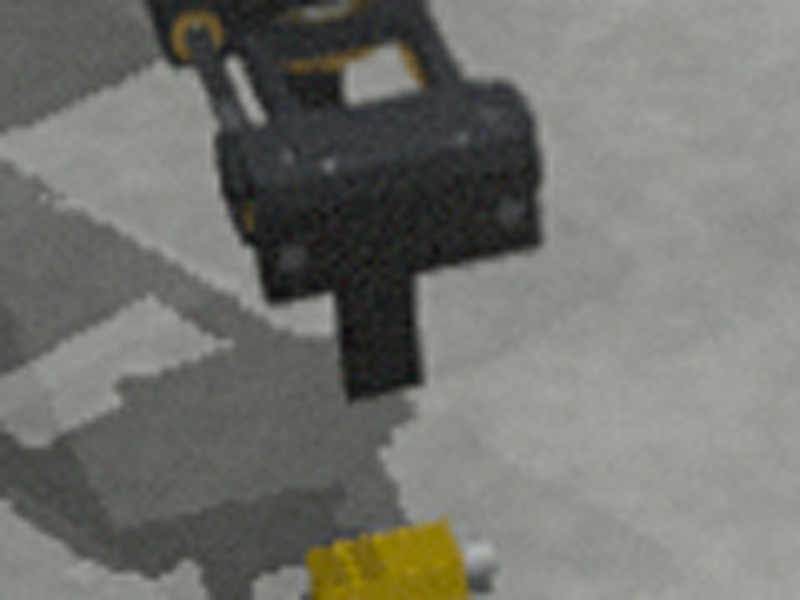

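Violet lies flat within about 2 mm of the midpoint in both views, and the finger is over the yellow block's middle. Now yellow.

Request:
arm_command --pt "0.1 0.1 5 0 6" --pt "0.1 0.1 8 0 6" --pt "0.1 0.1 10 0 6" --pt "0.1 0.1 10.1 0 6" --pt "0.1 0.1 10.1 0 6"

```text
time: 20.18
position: [0.3966, -0.2294, 0.0038]
tool_rot: [0.987, 0.161, 0.0, 0.001]
ft_force: [-0.5, -0.6, 0.0]
grip_width: 0.0605
```

Request:
arm_command --pt "0 0 0 0 1" --pt "0 0 0 0 1" --pt "0 0 0 0 1" --pt "0 0 0 0 1" --pt "0 0 0 0 1" --newtons 20

```text
time: 20.8
position: [0.3956, -0.2295, 0.0034]
tool_rot: [0.987, 0.16, 0.0, 0.0]
ft_force: [0.7, -0.3, 1.3]
grip_width: 0.022
```

Request:
arm_command --pt "0 0 -4 0 1" --pt "0 0 -9 0 1" --pt "0 0 -14 0 1" --pt "0 0 -14 0 1" --pt "0 0 -14 0 1"

```text
time: 21.42
position: [0.3951, -0.2289, 0.1429]
tool_rot: [0.987, 0.16, -0.0, -0.0]
ft_force: [-0.1, -0.2, -1.2]
grip_width: 0.0218
```

Run:
```python
from h import *
shot('13')
go(599,101.5,130,100)
crop('side','13',180,190,120,90)
```

```text
now [ 394.6 -228.5  142. ] phi 18.4 tilt [-0.001  -0.0014] t 21.52 F [-0.3 -0.4 -0.6] w 21.8 q6 0.48 q1 -0.77
row [29.81,-24.86,1.20,-1.424]
```

View pics/c_side13_180_190.png

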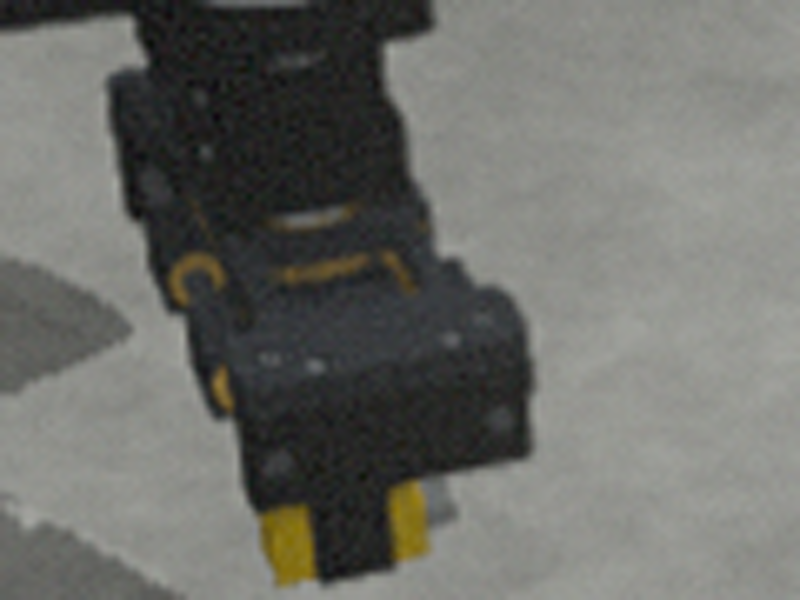

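The yellow blank is centred in the grip. I'll carry it to the midpoint at (599, 101.6).

Request:
arm_command --pt "29.8 -24.9 1.2 -1.424 1" --pt "29.8 -24.9 1.2 -1.424 1" --pt "29.8 -24.9 1.2 -1.424 1" --pt "29.8 -24.9 1.2 -1.424 1" --pt "29.8 -24.9 1.2 -1.424 1"

```text
time: 22.15
position: [0.5595, 0.0383, 0.1314]
tool_rot: [0.807, 0.591, -0.001, -0.001]
ft_force: [0.2, -0.9, -0.6]
grip_width: 0.0218
```

Run:
```python
from h import *
go(599,101.5,130,100)
```

```text
now [559.5  38.3 131.4] phi 72.5 tilt [-0.0015 -0.0013] t 22.15 F [ 0.2 -0.9 -0.6] w 21.8 q6 0.18 q1 -0.13
row [7.21,1.86,0.14,-0.480]
```

Request:
arm_command --pt "7.2 1.8 0 -0.48 1" --pt "7.2 1.8 0 -0.48 1" --pt "7.2 1.8 2 -0.48 1" --pt "7.2 1.8 6 -0.48 1" --pt "7.2 1.8 6 -0.48 1"

```text
time: 22.78
position: [0.5948, 0.0994, 0.0689]
tool_rot: [0.645, 0.764, -0.004, -0.004]
ft_force: [-0.1, 0.1, 0.1]
grip_width: 0.0219
```

Request:
arm_command --pt "0 0 0 0 1" --pt "0 0 0 0 1"

```text
time: 23.02
position: [0.6, 0.0992, 0.0748]
tool_rot: [0.645, 0.764, 0.001, 0.001]
ft_force: [0.1, -0.0, -0.7]
grip_width: 0.0216
```

Run:
```python
from h import *
shot('14')
go(599,101.5,4,100)
B=box(44,22)
overlay('side','14',[(B,(599,101.5),100,(86,66)),(circ(50),(629,-1),0,(12,0)),(box(70,44),(568.7,204.3),-4.5,(26,0))],(260,170,140,105),'pics/o14.png')
```

```text
now [599.9  99.2  75. ] phi 99.6 tilt [0.0008 0.001 ] t 23.12 F [-0.7 -0.3 -0.2] w 21.9 q6 -0.19 q1 -0.02
row [0.24,-0.05,7.10,-0.007]
```

View pics/o14.png

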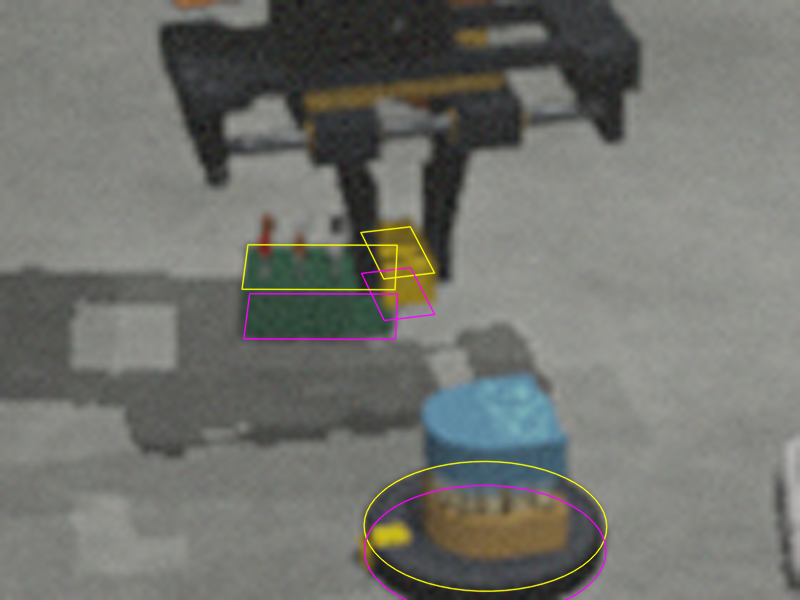

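Everything is consistent with the placement being on target, so I'll lower and release.

Request:
arm_command --pt "0.2 -0.1 4 0 1" --pt "0.2 -0.1 6 0 1" --pt "0.2 -0.1 7.1 0 1" --pt "0.2 -0.1 7.1 0 1" --pt "0.2 -0.1 7.1 0 1"

```text
time: 23.75
position: [0.5983, 0.1011, 0.0031]
tool_rot: [0.645, 0.764, 0.0, 0.0]
ft_force: [-0.0, -0.2, -0.1]
grip_width: 0.0217
```

Run:
```python
from h import *
go(599,101.5,3.5,100)
```

```text
now [598.3 101.1   3.1] phi 99.6 tilt [0.0004 0.0005] t 23.75 F [-0.  -0.2 -0.1] w 21.7 q6 -0.18 q1 -0.02
row [0.03,0.08,-0.04,-0.007]
```

Request:
arm_command --pt "0 0 0 0 1" --pt "0 0 0 0 3" --pt "0 0 0 0 4.5" --pt "0 0 0 0 4.5"

```text
time: 24.25
position: [0.5977, 0.1012, 0.0027]
tool_rot: [0.645, 0.764, 0.0, 0.0]
ft_force: [0.5, -0.1, -0.6]
grip_width: 0.0409
```

Request:
arm_command --pt "0 0 -2 0 4.5" --pt "0 0 -6 0 4.5" --pt "0 0 -12 0 4.5" --pt "0 0 -18 0 4.5" --pt "0 0 -20 0 4.5"

```text
time: 24.88
position: [0.6001, 0.1012, 0.2089]
tool_rot: [0.645, 0.764, 0.003, 0.004]
ft_force: [-0.3, 0.3, -0.3]
grip_width: 0.0452
```

Request:
arm_command --pt "0 -6 0 0 4.5" --pt "6 -12 0 0 4.5" --pt "12 -18 0 0 4.5" --pt "18 -18 0 0 4.5" --pt "24 -18 0 0 4.5"

```text
time: 25.5
position: [0.3871, 0.2791, 0.2042]
tool_rot: [0.646, 0.764, 0.001, 0.0]
ft_force: [1.0, -0.0, 0.0]
grip_width: 0.0446
```

Run:
```python
from h import *
shot('15')
B=box(44,22);D=dshape()
it=[(B,(657.2,-107),70,(20,0)),(B,(599,101.5),100,(20,0)),(D,(629.2,-1.1),12,(64,38))]
overlay('top','15',it,(220,170,230,172),'pics/o15t.png')
overlay('side','15',it,(260,180,140,105),'pics/o15.png')
m,k=mask('top','15','violet',(350,205,50,50));P=onz('top',k,.010);print('v',cen(P),rect(P))
m,k=mask('top','15','yellow',(268,225,40,45));P=onz('top',k,.010);print('y',cen(P),rect(P))
m,k=mask('top','15','blue',(300,210,60,50));P=onz('top',k,.051);print('b',cen(P),rect(P))
m,k=mask('top','15','green',(232,238,40,40));P=onz('top',k,.013);print('g',cen(P),rect(P))
print(robot.get_obs()['time'],robot.get_obs()['position'])
```

```text
v [ 659.02702813 -106.76470969] (array([ 659.06707764, -106.70458221]), (45.14706802368164, 24.182567596435547), 69.30196380615234)
y [598.8626805  101.89881041] (array([598.81231689, 102.13676453]), (22.429487228393555, 44.218624114990234), 9.996435165405273)
b [621.82245595  -2.93741625] (array([620.92352295,  -1.82247734]), (53.54103088378906, 32.19602584838867), 88.80868530273438)
g [567.83444774 203.9778755 ] (array([568.86315918, 204.45083618]), (45.80672073364258, 70.70462799072266), 85.361572265625)
25.6 [0.38639764 0.2830523  0.20426856]
```

View pics/o15t.png

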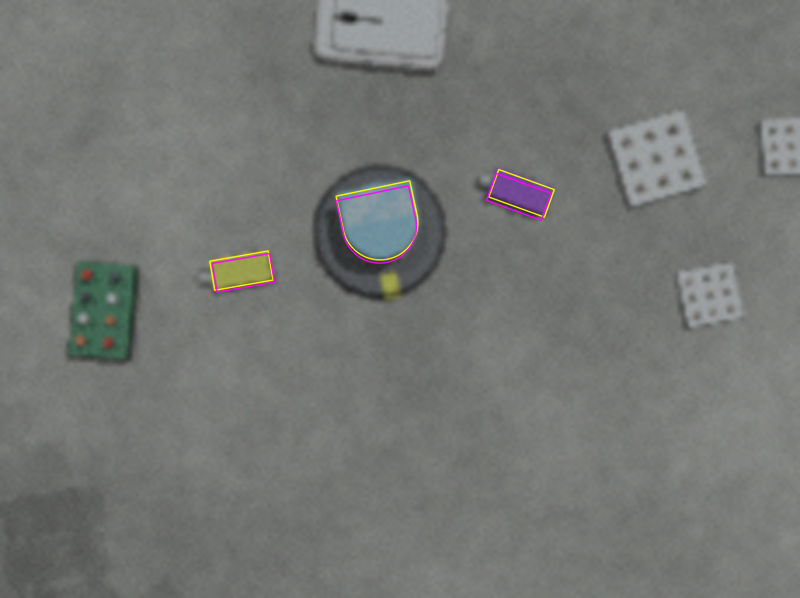

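View pics/o15.png

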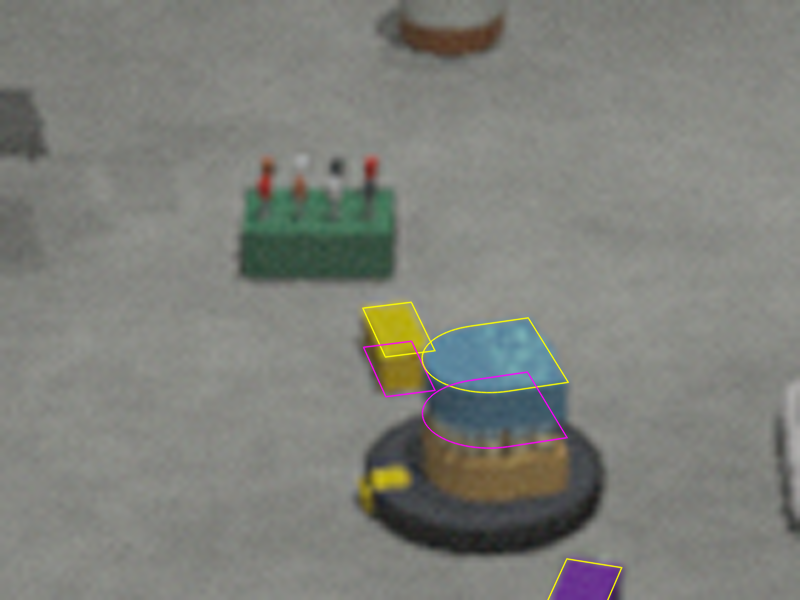

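All placements fit in both views, the bystanders were not touched, and the arm is clear. I'm handing in.

```bash
python3 -c "
from rig import robot
print(robot.hand_in())"
```

```text
the job is handed in; nothing more can be done
None
```

I did the placements in the order asked and handed in at about 25.6 s, with the arm clear of everything. `hand_in()` gives no verdict, so what follows is from my own last checks.

- **Lower jaw:** it stands on the scan plate with its front towards the yellow mark, at 12.8° against about 12° for the plate. The side view puts it within about 1 mm of the plate centre. The top-view colour mask gave 2–3 mm, but that mask had read about 1.5 mm too far in the same direction before.
- **Upper jaw:** it sits on the lower jaw, front over front. The two outlines match to about 1 mm in the side view and fit the expected outline in the top view. My last colour mask for the blue jaw caught only part of it because of glare, so I judged it from the overlays.
- **Violet blank:** it lies flat at about (659, −107) mm, with the plate–tray midpoint at about (657, −107) mm.
- **Yellow blank:** it lies flat at about (599, 102) mm, with the plate–stand midpoint at about (599, 101.5) mm.

The bottle, cup and mouse were not touched. Wrist forces read at the end of each move stayed below about 4 N.

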